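# Find the hidden release notch of the bobbin case and press its key

## Task

Open the bobbin case by its hidden release: set a fingertip on one end of the case's front rail, slide it along the top of the rail until it meets the notch, and press the key inside the notch fully home, so that the cover comes ajar. Do not hit or squeeze the case hard, do not push or pry the cover with the fingers, and leave the sewing things around it where they stand.

Things in the scene. Friction and masses are not known exactly. Their poses are not given: they have to be found in the camera images.
- case: long low bobbin case of light grey plastic, fixed to the table, 210 mm front to back, 380 mm long, 60 mm high. Origin: on the table under its middle; x points from its front (robot side) to its back, y along its length, z up. A flat-topped rail 50 mm deep (x from -105 to -55 mm) and 60 mm high runs along the whole front; behind it lies the flat cover
- rail_top (a point): middle of the rail top, half-way along and across it, 80 mm in front of the case origin and 60 mm up (axes as the case). Within 50 mm of it along y, in a different place each time, lies the centre of the notch. The rest of the rail top is flat but for a 0.2 mm step down where the middle part emerges from the end parts
- rail_end_left (a point): left (+y) end of the rail top, 188 mm from rail_top. About the notch: 46 mm long along the rail, cut through the full 50 mm depth of the rail, with upright walls. At its bottom, 10 mm below the rail top, lies the flat release key that fills it (46 mm of it show; a plain steel bar inside the rail)
- rail_end_right (a point): right (-y) end of the rail top, 188 mm from rail_top. The last 115 mm of the rail at either end are the end parts, fixed to the case, and never hold the notch
- release_key (a joint): how far the release key is pressed down, m: 0 up, 0.008 fully home. It goes straight down with about 7 N, starts up, and stays where it is left
- cover (a joint): opening of the cover, rad, hinged along the back of the case: 0 shut, about 0.18 with the key fully home. A linkage lifts the cover as the key goes down (22.5 rad per m of key travel); its front edge then stands about 28 mm up
- cover_front (a point): middle of the front edge of the flat grey cover (156 x 376 x 7 mm, its top 59 mm above the table when shut), 52 mm in front of the case origin. Not to be pushed or pried with the fingers
- cone_a: thread cone, 62 mm wide, 135 mm tall, standing beyond one end of the case. Loose; origin under its middle, z up
- cone_b: thread cone like the other, beyond the other end of the case. Loose; origin under its middle, z up
- spool: small thread spool, 32 mm wide, 45 mm tall, standing in front of the rail. Loose; origin under its middle, z up
- weight: round steel pattern weight with a stub knob, 64 mm wide, 36 mm tall, in front of the rail. Loose; origin under its middle, z up
- chalk: tailor's chalk block 30 x 55 x 12 mm, in front of the rail. Loose; origin under its middle, z up
- pin_tray: open cardboard tray 70 x 90 x 25 mm behind the case. Loose; origin under its middle, z up
- button_jar: clear jar 60 mm wide, 75 mm tall, behind the case. Loose; origin under its middle, z up

How it is judged:
By the outcome, as a careful person would: the job done as asked, in the order asked, and still so for the second after the job is handed in, with the robot touching nothing.
It also fails if it takes over 51 s, if anything falls off the work surface, if the arm or the gripper's body presses on something with over 40 N, if the wrist force passes 120 N, or if a joint passes its speed limit or range.

## Robot

A 6-joint arm with a two-finger parallel gripper is mounted at the origin on the work surface. World frame = base frame: x ahead of the robot, y to its left, z up, the work surface at z = 0. Lengths are in m, angles in rad, forces in N, time in s.
With the tool pointing down it reaches from about 0.2 to 0.875 m from the base axis. Payload 3.4 kg.
Tool frame: the origin (TCP) lies at the very end of the fingers, on their centre line; the grasp point (between the pads) lies 19 mm behind it; z points along the fingers, y is the direction in which the jaws open and shut (so a half turn about z gives the same grasp; the last joint's range is limited). The gripper opens to 94 mm and grips with 3 to 60 N. Pads are 16 mm wide; open, the fingers measure 119 mm over their backs; the gripper's body (75 mm by 177 mm) begins 78 mm behind the grasp point.
Start: joints at [1.089, 0.276, 1.505, -0, 1.361, -0.121], TCP at [0.203, 0.538, 0.205] pointing down, gripper open.
Joint ranges: [-2.89, 2.89], [-0.75, 2.08], [0.22, 2.7], [-1.18, 4.32], [0.11, 2.71], [-2.7, 2.7]. Speed limits (rad/s): [2.57, 2.57, 3.14, 3.14, 3.14, 3.14].

## Interface

Orientations are given as a rotation vector (axis times angle).
In Python, from bench import ctrl gives the robot as it stands.
- The arm moves only by the shell command python3 -m pendant 'ROWS' [OPENING] [FORCE]. ROWS is JSON, a list of rows, each a list of 4 numbers: the shift along the tool's x, y, z normalised to -1 to 1, where 1 is 30 mm, then the turn about the tool's z normalised to -1 to 1, where 1 is pi rad. In form: [[x, y, z, yaw], ...]. A call has 1 to 8 rows; each row shifts and turns the commanded pose from where the row before left it, along the tool's axes as they then stand; what a row does not reach is not made up. A row lasts 1/10 s, in which the tool goes at most 50 mm and 8.59 degrees, less where a joint would pass 70% of its speed; a pose out of reach is approached as far as the arm can. A call with a number of a shift or a turn outside -1 to 1 is refused whole. A call with a gripper value outside its range is refused whole. OPENING is the finger opening in mm, from 0 to 94, set as the call begins (- or left out, the last holds). The fingers move at their own pace and stop on an object; FORCE is the grip in N (left out, the last holds). Time passes only in rows, so rows that do not move let the fingers close. It gives the time, the measured TCP pose, the force and the opening at its end, in the units of the state.
- ctrl.sense(): the state, without advancing time (a new reading comes with each control period).
- ctrl.read_camera(name): name is "side" or "top"; returns the picture (400x640x3 uint8, red, green, blue); there is no depth.
- ctrl.camera_info(name): a dict with "mtx" (3x3 intrinsics, pixels), "R" (3x3) and "t" (3): a world point X has camera coordinates R X + t. Camera axes: x right, y down, z forward; pixel columns grow to the right and rows downward; lengths in m; the calibration is good to about 2 mm. A picture is of the moment at which its call begins. camera_info takes no time and is no camera call.
- ctrl.job_done(): hands the job in, once; it reports no verdict.
The state is a dict: "time_s": time; "joint_pos": joint angles; "qd": joint speeds; "effort": joint torques, N m; "ee_pos": TCP position; "eef_rot": TCP orientation; "ft_force": force on the tool from outside, world axes, zero at the start; "torque": the same for the moment, N m; "finger_gap": finger opening in m.
Only numpy, scipy, OpenCV 4.12 (cv2) and the standard library are available. Lean on these libraries where they do the work, as an engineer would, in place of code of your own. Each camera call takes 0.05 s, during which the arm holds its last target.

## Working session

There is one attempt and no reset: what is moved stays moved. The work goes in short steps, Python scripts to look and compute and a shell command to move; the robot and the scene stay as the last step left them, time stands still between calls to the robot, and variables do not carry over. Pictures are saved under pics/ and viewed, and the job is handed in when it is done.

```bash
ls; mkdir -p pics; python3 - <<'E'
from bench import ctrl
import cv2,numpy as np
s=ctrl.sense(); print({k:np.round(v,3).tolist() for k,v in s.items()})
for n in("top","side"):
    im=ctrl.read_camera(n); cv2.imwrite(f"pics/{n}0.png",im[:,:,::-1]); np.save(f"pics/{n}0.npy",im)
    i=ctrl.camera_info(n); print(n,{k:np.round(v,4).tolist() for k,v in i.items()})
E
```

```text
pics
{'time_s': 0.0, 'joint_pos': [1.089, 0.277, 1.506, 0.0, 1.361, -0.121], 'qd': [-0.001, 0.002, -0.0, -0.002, 0.001, 0.0], 'effort': [0.001, -40.458, -23.723, 0.07, 0.035, -0.0], 'ee_pos': [0.203, 0.537, 0.205], 'eef_rot': [-0.564, -3.09, 0.003], 'ft_force': [-0.271, -0.439, 0.219], 'torque': [-0.004, -0.022, -0.045], 'finger_gap': 0.094}
top {'mtx': [[423.8169, 0.0, 322.7657], [0.0, 423.8169, 203.1], [0.0, 0.0, 1.0]], 'R': [[0.0216, -0.9997, 0.0125], [-0.9964, -0.0226, -0.082], [0.0823, -0.0107, -0.9966]], 't': [-0.0046, 0.5616, 1.0017]}
side {'mtx': [[367.9277, 0.0, 311.6099], [0.0, 367.9277, 198.929], [0.0, 0.0, 1.0]], 'R': [[0.7083, -0.7059, -0.0069], [-0.4644, -0.4586, -0.7577], [0.5316, 0.5399, -0.6526]], 't': [-0.3908, 0.3389, 0.614]}
```

View pics/top0.png

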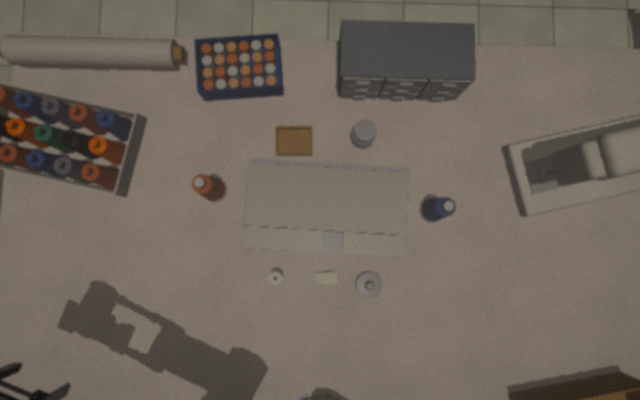

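View pics/side0.png

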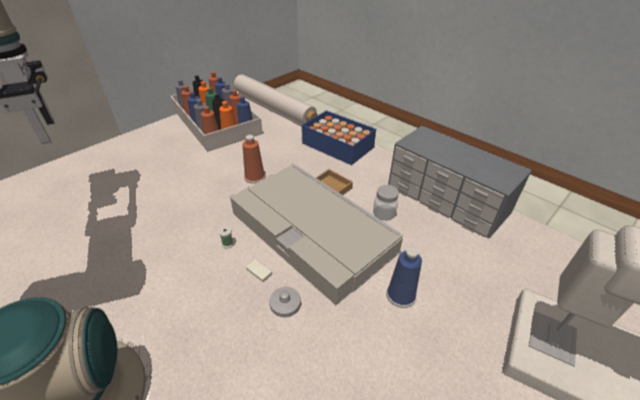

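The case spans about (245–409, 160–255) in the top view. The notch shows as a lighter patch near (333,240), and the spool, chalk and weight stand in front of the rail. I'll zoom in.

```bash
cat > h.py <<'E'
import numpy as np
from bench import ctrl
def ray(n,uv,z):
    i=ctrl.camera_info(n);R=np.array(i["R"]);t=np.array(i["t"]);K=np.array(i["mtx"])
    d=R.T@np.linalg.solve(K,[uv[0],uv[1],1]);c=-R.T@t
    return c+d*(z-c[2])/d[2]
def proj(n,X):
    i=ctrl.camera_info(n);p=np.array(i["mtx"])@(np.array(i["R"])@X+np.array(i["t"]));return p[:2]/p[2]
E
python3 - <<'E'
import cv2,numpy as np
im=np.load('pics/top0.npy')[:,:,::-1]
c=im[150:300,235:420]; c=cv2.convertScaleAbs(c,alpha=1.6)
cv2.imwrite('pics/topz.png',cv2.resize(c,None,fx=4,fy=4,interpolation=cv2.INTER_NEAREST))
im=np.load('pics/side0.npy')[:,:,::-1]
c=im[155:305,225:410]
cv2.imwrite('pics/sidez.png',cv2.resize(c,None,fx=4,fy=4,interpolation=cv2.INTER_CUBIC))
E
```

```text
(no output)
```

View pics/topz.png

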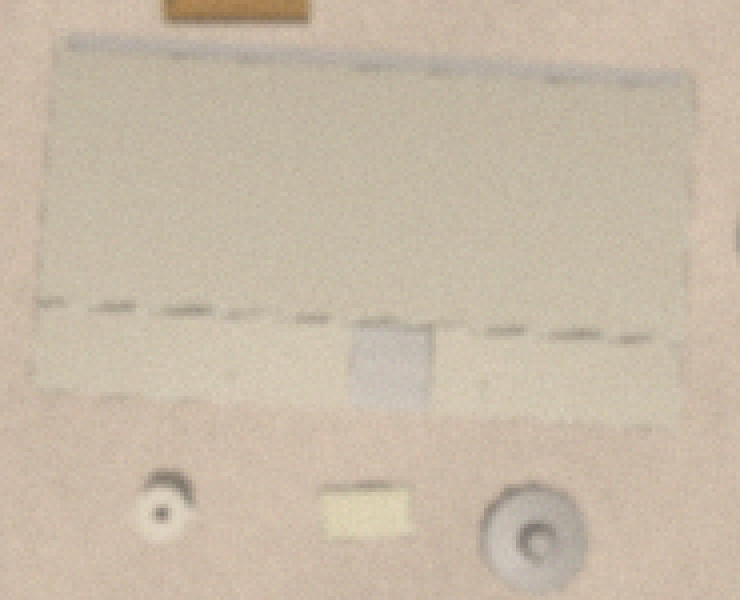

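View pics/sidez.png

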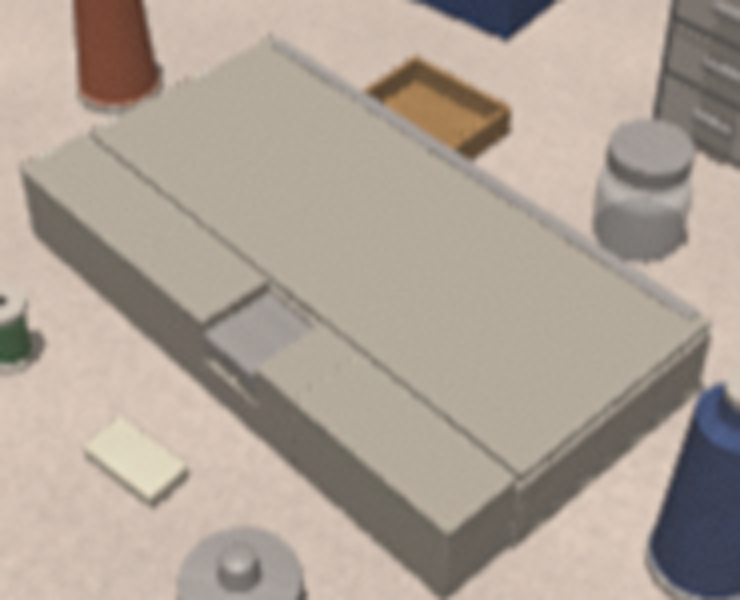

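In the zoom, the rail runs from (33,390) to (680,428) along its front edge. The notch is at x≈348–432 and centred near (390,367), which confirms the notch. Next come the case pose and object positions.

```bash
python3 - <<'E'
from h import *
T=lambda x,y:(235+(x+.5)/4-.5,150+(y+.5)/4-.5)
S=lambda x,y:(225+(x+.5)/4-.5,155+(y+.5)/4-.5)
for n,p in dict(FL=(33,390),FR=(680,428),BL=(60,35),BR=(692,75),SL=(38,301),SR=(682,340)).items(): print(n,ray("top",T(*p),.06).round(4))
for n,p in dict(FL=(22,167),FR=(448,532),SL=(95,133),SR=(518,478)).items(): print('side',n,ray("side",S(*p),.06).round(4))
for n,p in dict(nFL=(350,405),nFR=(430,410),nBL=(354,324),nBR=(434,326)).items(): print('t',n,ray("top",T(*p),.05).round(4))
FL,FR,BL,BR=[ray("top",T(*p),.06) for p in((33,390),(680,428),(60,35),(692,75))]
a=(FL+BL-FR-BR)/2; 
a=(FL-FR); a/=np.linalg.norm(a); print('yaxis',a.round(4),np.degrees(np.arctan2(-a[0],a[1])), np.linalg.norm(FL-FR))
print('centre',((FL+FR)/2).round(4))
for n,p,z in(('spool',(161,512),.045),('weight',(536,540),.036),('chalk',(367,513),.012)): print(n,ray("top",T(*p),z).round(3))
for n,p in(('red',(202,183)),('blue',(448,206))): print(n,ray("top",p,.135).round(3))
print('jar',ray("top",(364,130),.075).round(3))
E
```

```text
FL [0.4525 0.1902 0.06  ]
FR [ 0.4386 -0.1837  0.06  ]
BL [0.6598 0.182  0.06  ]
BR [ 0.6449 -0.1896  0.06  ]
SL [0.5038 0.1892 0.06  ]
SR [ 0.4894 -0.1846  0.06  ]
side FL [0.4559 0.1923 0.06  ]
side FR [ 0.4407 -0.1805  0.06  ]
side SL [0.5088 0.1867 0.06  ]
side SR [ 0.4894 -0.1836  0.06  ]
t nFL [0.4475 0.0072 0.05  ]
t nFR [ 0.4456 -0.0395  0.05  ]
t nBL [0.4947 0.0059 0.05  ]
t nBR [ 0.4945 -0.041   0.05  ]
yaxis [0.0371 0.9993 0.    ] -2.125634469356533 0.37412305154221487
centre [0.4456 0.0032 0.06  ]
spool [0.383 0.116 0.045]
weight [ 0.37  -0.104  0.036]
chalk [ 0.382 -0.005  0.012]
red [0.59  0.27  0.135]
blue [ 0.552 -0.262  0.135]
jar [ 0.73  -0.084  0.075]
```

Rail top is at about (0.472, 0.003), with the case yawed about -2.2°. The notch centre is about 20 mm to the right of the rail's middle, near (0.471, -0.017). I'll close the fingers, turn tool x along the rail, and start at the left end.

```bash
python3 -m pendant '[[0,0,0,0.0477],[0,0,0,0.0477],[0,0,0,0.0477],[0,0,0,0.0477],[0,0,0,0.0477],[0,0,0,0.0477],[0,0,0,0.0477],[0,0,0,0.0477]]' 0 20; python3 -m pendant '[[0,0,0,0.015],[0,0,0,0]]'
cat >> h.py <<'E'
from scipy.spatial.transform import Rotation as Ro
ye=np.array([.0375,.9993,0]); xe=np.array([.9993,-.0375,0]); RT=np.array([.4715,.003,.06])
def st():
    s=ctrl.sense();p=np.array(s["ee_pos"]);R=Ro.from_rotvec(s["eef_rot"]).as_matrix()
    print('t',round(s["time_s"],2),'p',p.round(4),'rail x,y',((p-RT)@xe).round(4),((p-RT)@ye).round(4),'f',np.round(s["ft_force"],2),'gap',s["finger_gap"],'toolx',R[:,0].round(3),'tooly',R[:,1].round(3),'z',R[:,2].round(4))
    return p,R
def need(target):
    p,R=st(); print('units',(R.T@(np.array(target)-p)/.03).round(2))
E
python3 -c "
from h import *
need(RT+.179*ye+[0,0,.03])"
```

```text
time_s: 0.9
ee_pos: [0.2028, 0.5377, 0.205]
eef_rot: [2.216, 2.227, -0.002]
ft_force: [0.7, 0.3, 0.1]
finger_gap: 0.0333
time_s: 1.1
ee_pos: [0.2028, 0.5377, 0.205]
eef_rot: [2.261, 2.181, -0.001]
ft_force: [0.3, 0.6, 0.3]
finger_gap: 0.0176
t 1.1 p [0.2028 0.5377 0.205 ] rail x,y -0.2885 0.5243 f [0.27 0.56 0.28] gap 0.017612752814841835 toolx [ 0.036  0.999 -0.001] tooly [ 0.999 -0.036 -0.   ] z [-5.e-04 -8.e-04 -1.e+00]
units [-11.52   9.6    3.84]
```

```bash
python3 -m pendant '[[-1,0.6,0,0],[-1,0.6,0,0],[-1,0.6,0,0],[-1,0.6,0,0],[-1,0.6,0,0],[-1,0.6,0,0],[-1,0.6,0,0],[-1,0.8,0,0]]'; python3 -m pendant '[[-1,1,0,0],[-1,1,0,0],[-1,1,0.2,0],[-0.5,1,0.6,0],[0,0.6,0.8,0],[0,0,0.8,0],[0,0,0.8,0],[0,0,0,0]]'
python3 - <<'E'
from h import *
need(RT+.179*ye+[0,0,.02])
import cv2
for n in("top","side"):
    im=ctrl.read_camera(n); np.save(f'pics/{n}1.npy',im); cv2.imwrite(f'pics/{n}1.png',im[:,:,::-1])
E
```

```text
time_s: 1.9
ee_pos: [0.3441, 0.2914, 0.2054]
eef_rot: [-2.258, -2.183, 0.0]
ft_force: [1.5, 0.2, 0.3]
finger_gap: 0.0005
time_s: 2.7
ee_pos: [0.4757, 0.182, 0.1064]
eef_rot: [-2.258, -2.179, 0.01]
ft_force: [-0.8, -0.5, -0.7]
finger_gap: 0.0006
t 2.7 p [0.4757 0.182  0.1064] rail x,y -0.0025 0.179 f [-0.8  -0.51 -0.69] gap 0.0006188103256556241 toolx [ 0.035  0.999 -0.002] tooly [ 0.999 -0.035 -0.007] z [-0.0074 -0.0017 -1.    ]
units [0.   0.09 0.88]
```

View pics/side1.png

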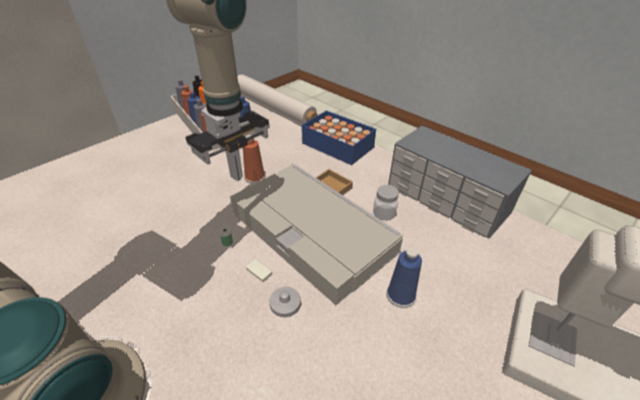

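View pics/top1.png

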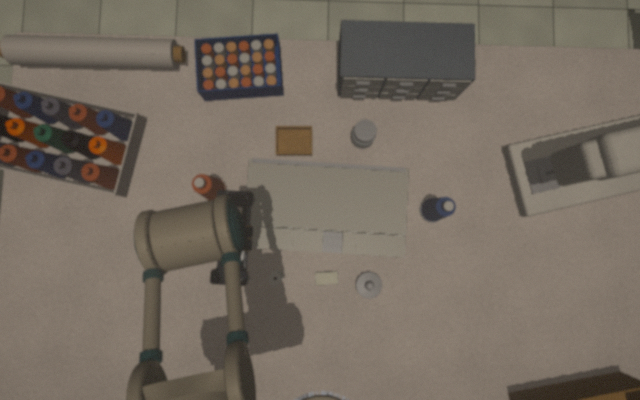

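The fingers stand just above the left rail end and clear of the red cone (202,183). Now a gentle descent.

```bash
python3 -m pendant '[[0,0.09,0.5,0],[0,0,0.4,0],[0,0,0.2,0],[0,0,0.15,0],[0,0,0.08,0],[0,0,0.03,0],[0,0,0,0],[0,0,0,0]]'
python3 -c "
from h import *
need(RT+.179*ye)"
```

```text
time_s: 3.6
ee_pos: [0.4814, 0.1829, 0.069]
eef_rot: [2.261, 2.181, 0.001]
ft_force: [-0.1, 0.3, -0.0]
finger_gap: 0.0003
t 3.6 p [0.4814 0.1829 0.069 ] rail x,y 0.0031 0.1801 f [-0.07  0.32 -0.01] gap 0.0003358839493862242 toolx [0.036 0.999 0.   ] tooly [ 0.999 -0.036  0.001] z [ 6.e-04  2.e-04 -1.e+00]
units [-0.04 -0.1   0.3 ]
```

```bash
python3 -m pendant '[[0,-0.05,0.1,0],[0,-0.05,0.06,0],[0,0,0.03,0],[0,0,0.02,0],[0,0,0.02,0],[0,0,0.0,0]]'; python3 -m pendant '[[0,0,0.02,0],[0,0,0,0]]'
```

```text
time_s: 4.2
ee_pos: [0.4782, 0.1829, 0.0617]
eef_rot: [-2.261, -2.181, -0.0]
ft_force: [-0.1, -0.6, 0.5]
finger_gap: 0.0004
time_s: 4.4
ee_pos: [0.4781, 0.1829, 0.0611]
eef_rot: [-2.261, -2.181, -0.0]
ft_force: [0.1, -0.4, -1.5]
finger_gap: 0.0007
```

```bash
for i in 1 2 3 4; do python3 -m pendant '[[0,0,0.01,0],[0,0,0.0,0]]' | egrep 'pos|force'; done
```

```text
ee_pos: [0.4781, 0.1829, 0.0609]
ft_force: [0.0, -0.0, 0.9]
ee_pos: [0.4781, 0.1829, 0.0606]
ft_force: [-0.1, -0.1, -0.3]
ee_pos: [0.4781, 0.1829, 0.0603]
ft_force: [-0.1, 0.3, -0.1]
ee_pos: [0.4781, 0.1829, 0.0603]
ft_force: [-0.5, 0.4, 2.8]
```

```bash
for i in 1 ; do python3 -m pendant '[[0,0,0.006,0],[0,0,0.0,0],[0,0,0,0]]' | egrep 'pos|force'; done; for i in 1 2 3 4 ; do python3 -m pendant '[[0,0,0,0]]' | egrep 'pos|force'; done
```

```text
ee_pos: [0.4781, 0.1829, 0.0603]
ft_force: [-1.5, -0.5, 4.9]
ee_pos: [0.4782, 0.1829, 0.0603]
ft_force: [-1.4, -0.5, 5.3]
ee_pos: [0.4782, 0.1829, 0.0603]
ft_force: [-0.9, -0.3, 5.0]
ee_pos: [0.4782, 0.1829, 0.0603]
ft_force: [-1.0, -0.2, 4.5]
ee_pos: [0.4782, 0.1829, 0.0603]
ft_force: [-1.2, -0.1, 4.4]
```

Contact is about 5 N at the left end. Slide right along the rail.

```bash
python3 -m pendant '[[-0.1,0,0,0],[-0.15,0,0,0],[-0.15,0,0,0],[-0.15,0,0,0]]';python3 -m pendant '[[-0.15,0,0,0],[-0.15,0,0,0],[-0.15,0,0,0],[-0.15,0,0,0]]'; python3 -c "
from h import *
st()"
```

```text
time_s: 6.3
ee_pos: [0.4783, 0.1668, 0.0603]
eef_rot: [2.261, 2.18, 0.004]
ft_force: [-0.8, 4.0, 5.9]
finger_gap: 0.0007
time_s: 6.7
ee_pos: [0.4776, 0.1487, 0.0602]
eef_rot: [2.262, 2.18, 0.004]
ft_force: [-0.3, 3.1, 4.7]
finger_gap: 0.0002
t 6.7 p [0.4776 0.1487 0.0602] rail x,y 0.0006 0.1458 f [-0.29  3.14  4.7 ] gap 0.0002306530157498461 toolx [0.037 0.999 0.002] tooly [ 0.999 -0.037  0.002] z [ 0.0016  0.0015 -1.    ]
```

```bash
python3 -m pendant '[[-0.15,0,0,0],[-0.15,0,0,0],[-0.15,0,0,0],[-0.15,0,0,0],[-0.15,0,0,0],[-0.15,0,0,0]]'|egrep 'pos|force';python3 -m pendant '[[-0.15,0,0,0],[-0.15,0,0,0],[-0.15,0,0,0],[-0.15,0,0,0],[-0.15,0,0,0],[-0.15,0,0,0]]'|egrep 'pos|force'; python3 -c "
from h import *
st()"
```

```text
ee_pos: [0.4766, 0.1217, 0.0603]
ft_force: [0.4, 3.7, 5.9]
ee_pos: [0.4755, 0.0947, 0.0602]
ft_force: [-0.7, 5.2, 6.1]
t 7.9 p [0.4755 0.0947 0.0602] rail x,y 0.0005 0.0918 f [-0.71  5.2   6.12] gap 0.0006206277917267867 toolx [0.037 0.999 0.002] tooly [ 0.999 -0.037  0.001] z [ 0.0013  0.0016 -1.    ]
```

```bash
for i in 1 2 3 4 ; do python3 -m pendant '[[-0.15,0,0,0],[-0.15,0,0,0]]'|egrep 'pos|force'; done
```

```text
ee_pos: [0.4751, 0.0858, 0.0603]
ft_force: [0.4, 4.1, 6.6]
ee_pos: [0.4747, 0.0767, 0.0602]
ft_force: [0.2, 4.2, 5.5]
ee_pos: [0.4742, 0.0675, 0.06]
ft_force: [-0.5, 3.6, 5.1]
ee_pos: [0.4738, 0.0586, 0.06]
ft_force: [0.0, 4.8, 6.2]
```

The step is passed and contact held at about 5 N. Continuing in shorter pieces toward the notch edge, expected at y≈0.006.

```bash
for i in 1 2 ; do python3 -m pendant '[[-0.15,0,0,0],[-0.15,0,0,0],[-0.15,0,0,0],[-0.15,0,0,0]]'|egrep 'pos|force'; done;  for i in 1 2 3 4; do python3 -m pendant '[[-0.1,0,0,0],[-0.1,0,0,0]]'|egrep 'pos|force'; done
```

```text
ee_pos: [0.4731, 0.0406, 0.06]
ft_force: [-0.0, 4.7, 5.5]
ee_pos: [0.4723, 0.0227, 0.06]
ft_force: [-0.1, 4.8, 5.5]
ee_pos: [0.4721, 0.0167, 0.06]
ft_force: [-0.9, 5.3, 5.9]
ee_pos: [0.4718, 0.0107, 0.06]
ft_force: [0.3, 3.8, 6.2]
ee_pos: [0.4715, 0.0047, 0.0599]
ft_force: [-0.9, 3.4, 5.9]
ee_pos: [0.4708, -0.0023, 0.0594]
ft_force: [-0.3, 0.3, 0.1]
```

The force vanished at y≈-0.002, so the notch's left wall is at ≈0.006, which agrees with the camera. Centre over the key and lower onto it.

```bash
python3 -m pendant '[[-0.15,0,0,0],[-0.15,0,0,0],[-0.1,0,0,0],[0,0,0,0],[0,0,0,0]]'|egrep 'pos|force'; python3 -m pendant '[[0,0,0.08,0],[0,0,0.08,0],[0,0,0.05,0],[0,0,0.03,0],[0,0,0,0]]'; python3 -c "
from h import *
st()"
```

```text
ee_pos: [0.471, -0.0136, 0.0597]
ft_force: [0.1, -0.8, -0.3]
time_s: 11.3
ee_pos: [0.4709, -0.0134, 0.0524]
eef_rot: [-2.261, -2.181, 0.0]
ft_force: [0.1, -0.3, -0.5]
finger_gap: 0.0005
t 11.3 p [ 0.4709 -0.0134  0.0524] rail x,y 0.0 -0.0164 f [ 0.07 -0.31 -0.5 ] gap 0.00047153419317139074 toolx [0.036 0.999 0.   ] tooly [ 0.999 -0.036 -0.   ] z [-4.e-04  1.e-04 -1.e+00]
```

```bash
python3 -m pendant '[[-0.05,0,0.03,0],[-0.05,0,0.03,0],[0,0,0.01,0],[0,0,0.01,0],[0,0,0,0]]'|egrep 'pos|force'; for i in 1 2 3 ; do python3 -m pendant '[[0,0,0.015,0],[0,0,0.015,0]]'|egrep 'pos|force'; done
```

```text
ee_pos: [0.471, -0.0166, 0.0503]
ft_force: [-0.2, -0.9, 1.8]
ee_pos: [0.471, -0.0166, 0.0499]
ft_force: [-2.3, 0.1, 7.4]
ee_pos: [0.471, -0.0166, 0.0491]
ft_force: [-1.9, -0.3, 6.7]
ee_pos: [0.471, -0.0166, 0.0482]
ft_force: [-0.9, -0.7, 7.2]
```

```bash
for i in 1 2 3 ; do python3 -m pendant '[[0,0,0.02,0],[0,0,0.02,0]]'|egrep 'pos|force'; done
```

```text
ee_pos: [0.471, -0.0166, 0.047]
ft_force: [-1.5, 0.5, 7.5]
ee_pos: [0.471, -0.0166, 0.0458]
ft_force: [-2.4, -0.9, 5.9]
ee_pos: [0.471, -0.0166, 0.0446]
ft_force: [-1.7, -0.4, 5.8]
```

```bash
for i in 1 2 3 4 5; do python3 -m pendant '[[0,0,0.01,0],[0,0,0.01,0]]'|egrep 'pos|force'; done
```

```text
ee_pos: [0.471, -0.0166, 0.044]
ft_force: [-0.8, -0.9, 6.3]
ee_pos: [0.471, -0.0166, 0.0434]
ft_force: [-1.6, 0.1, 6.2]
ee_pos: [0.471, -0.0166, 0.0428]
ft_force: [-2.6, -1.0, 7.3]
ee_pos: [0.471, -0.0166, 0.0422]
ft_force: [-2.2, -0.6, 8.9]
ee_pos: [0.471, -0.0166, 0.0421]
ft_force: [-3.5, 0.0, 13.2]
```

The key bottomed: z stopped at 0.042 (8 mm of travel) and the force rose to 13 N. Lift straight up, then back away toward the robot.

```bash
python3 -m pendant '[[0,0,0,0],[0,0,-0.03,0],[0,0,-0.1,0],[0,0,-0.3,0],[0,0,-0.6,0],[0,0,-1,0],[0,0,-1,0],[0,0,-1,0]]'|egrep 'pos|force'; python3 -m pendant '[[0,-0.5,-0.6,0],[0,-1,-0.3,0],[0,-1,0,0],[0,-1,0,0],[0,-1,0,0],[0,-0.5,0,0],[0,0,0,0],[0,0,0,0]]'
python3 - <<'E'
from h import *
import cv2
for n in("top","side"):
    im=ctrl.read_camera(n); np.save(f'pics/{n}2.npy',im); cv2.imwrite(f'pics/{n}2.png',im[:,:,::-1])
E
```

```text
ee_pos: [0.4708, -0.0164, 0.1633]
ft_force: [0.3, 0.3, 0.4]
time_s: 15.6
ee_pos: [0.3224, -0.0114, 0.1893]
eef_rot: [2.26, 2.179, 0.003]
ft_force: [0.8, -0.7, 0.3]
finger_gap: 0.0004
```

View pics/side2.png

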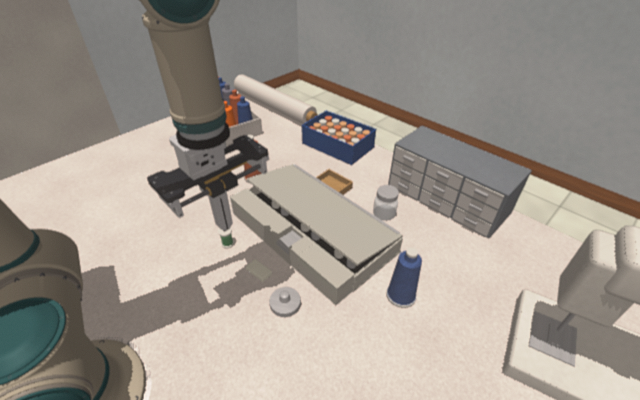

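View pics/top2.png

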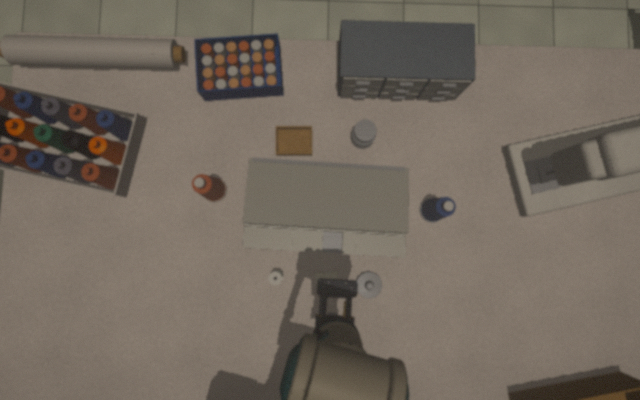

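The cover is ajar: in the side view its front edge stands up from (250,180) to (350,262). The surrounding things look unmoved. I'll check the opening height before handing in.

```bash
python3 - <<'E'
import cv2
from h import *
im=np.load('pics/side2.npy')[:,:,::-1]
c=im[155:305,225:410].copy()
c=cv2.resize(c,None,fx=4,fy=4,interpolation=cv2.INTER_CUBIC)
O=RT+.08*xe-[0,0,.06]
h=O+xe*.104+[0,0,.0555]   # approx hinge
for ang,col in((.15,(0,0,255)),(.18,(0,255,0))):
    for y in(-.188,.188):
        X=h-xe*.156*np.cos(ang)+[0,0,.156*np.sin(ang)+.0035]+ye*y
        u=(proj("side",X)-[225,155])*4; cv2.circle(c,tuple(int(v) for v in u),4,col,-1)
cv2.imwrite('pics/sidez2.png',c)
E
```

```text
(no output)
```

View pics/sidez2.png

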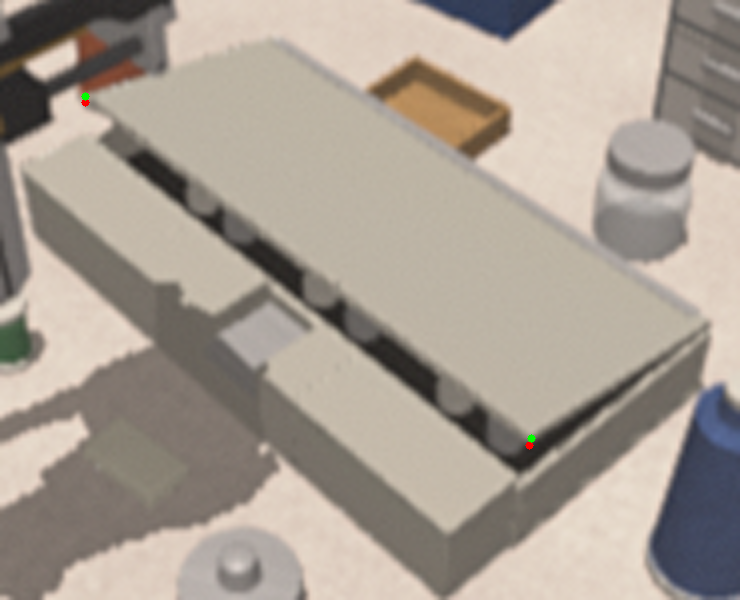

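The cover edge fits the 0.18 rad marks at (85,98) and (530,438), and the key lies deep in the notch. Handing in.

```bash
python3 -c "
from h import *
st(); print(ctrl.job_done())"
```

```text
t 15.7 p [ 0.3227 -0.0114  0.1891] rail x,y -0.1482 -0.02 f [0.11 0.17 0.69] gap 0.0004316578693961773 toolx [ 0.036  0.999 -0.   ] tooly [ 0.999 -0.036  0.001] z [ 1.4e-03 -1.0e-04 -1.0e+00]
the job is handed in; nothing more can be done
None
```

The bobbin case is open: the key is fully home, the cover is ajar, and I handed the job in at 15.7 s of the 51 s allowed. `job_done()` reports no verdict, so this rests on my own checks below.

- **Slide:** I set the closed fingertip on the left end of the rail, about 9 mm in from the end point. I slid it along the top at about 5–6 N, over the small step, until the force dropped to zero at the notch.
- **Press:** I centred over the key and pressed straight down at about 6–7 N. It stopped after about 8 mm of travel and the force rose to 13 N, then I lifted off and backed away.
- **Cover:** In the side view its front edge lies close to my marks for 0.18 rad, judged by eye.
- **Surroundings:** The sewing things looked unmoved in the final pictures, by eye. The arm partly hid the chalk from above, though it shows in the side view. The gripper touched nothing at hand-in (force under 1 N).
- **Disagreements:** None between camera and touch; the notch's left wall was where the picture put it. The only oddity was the measured heights at first contact, which read about 0.3 mm above nominal on both the rail and the key.

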